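# Tip up the stage insert and file it

### The job

The microscope's flat stage insert is lying on the white ledge and is too wide to grasp. Push it from its overhanging end so that it tips up against the backrest, pivoting on its far edge without lifting that edge off the ledge, and let go so that it leans there by itself. Then take it again by its top edge and file it upright, same edge down, in the empty near bay of the aluminium rack, setting it down rather than dropping it and leaving the other bench things where they are.

Things in the scene. Friction and masses are not known exactly. Their poses are not given: they have to be found in the camera images.
- insert_center (a point): Centre of the stage insert: dark flat metal plate 110 x 120 x 10 mm, 0.27 to 0.5 kg, with a window 26 (x) by 78 (y) mm in its middle. x along its 110 mm length, at the start towards the backrest; y along its width; z its face normal, up at the start. Starts flat on the ledge, up to 0.1 rad askew, far end 8 to 13 mm short of the backrest, near end (-x) overhanging the ledge's front by 34 to 43 mm.
- insert_foot (a point): Middle of the insert's far lower edge, 55 mm along +x and 5 mm down (-z) from its centre: the edge it pivots on and that stays down. Same axes as the insert.
- ledge_corner (a point): Fixed white ledge: middle of the inner corner where its level top (80 mm above the bench) meets the backrest. x horizontally into the backrest (away from the robot), y along the corner, z up. The top reaches 82 mm to -x of this point, to a vertical front face that is solid down to the bench, and 85 mm to either side.
- backrest_top (a point): Middle of the top edge of the ledge's backrest, front side. The backrest is a flat plate 8 mm thick, 170 mm wide and 68 mm long, rising from the ledge's inner corner and leaning back 0.21 rad from vertical (top towards the ledge's +x). An upright insert leans on it stably and stands about 42 mm above this edge. Axes as the ledge corner.
- bay (a point): Middle of the floor of the near, empty bay of the fixed aluminium rack, 10 mm above the bench. x across the slot and away from the robot, y along the slot, z up. The slot is 20 mm wide along x; the second bay is a like slot 59 mm to +x. An insert standing in the bay may lean up to about 0.2 rad either way.
- rack: The aluminium rack itself; origin on the bench under the near bay's middle, axes as the bay. The bay walls are uprights 6 mm thick, rising 55 mm above the bay floor, 35 to 65 mm either side of the middle along y, with nothing but a low strip between them; the floor is 150 mm long along y.
- cover_center (a point): Centre of a greenish glass plate 8 x 100 x 80 mm (its top 90 mm above the bench) standing loose in the rack's far bay. Leave it there.
- bottle_center (a point): Centre of an amber bottle, 56 mm across, 120 mm tall, standing at the right of the bench. Leave it alone.
- slidebox_center (a point): Centre of a closed box 87 x 72 x 34 mm with a white lid lying on the bench nearest the robot. Leave it alone.
- jar_center (a point): Centre of a white jar 60 mm across, 65 mm tall, standing at the left of the bench. Leave it alone.
There are look-alikes about, which are no part of the job. There is more than one size of the rack; the one meant has the size given above.

How it is judged (in metres and radians):
On the way, in this order (a step that is already met when the one before it is completed fails the run):
1. the insert is about half-way up, its lower edge still on the ledge at the foot of the backrest (angle between insert_center's own x axis and vertical between 2 and 2.5 rad and z of insert_foot in the frame of ledge_corner between -0.012 and 0.015 m and x of insert_foot in the frame of ledge_corner between -0.06 and 0.01 m).
2. the insert leans upright against the backrest by itself, untouched by the robot (angle between insert_center's own x axis and vertical above 2.6 rad and z of insert_center in the frame of ledge_corner between 0.04 and 0.068 m and x of insert_center in the frame of ledge_corner between -0.03 and 0.04 m and contact force between each of the arm, the fingers and insert below 0.05 N and contact force between ledge and insert above 0.5 N and linear speed of insert below 0.02 m/s), for 0.3 s.
At the end, for the whole second after the job is handed in: The insert stands at rest, released, in the rack's empty near bay: same edge down (the edge it pivoted on, on the bay floor within 8 mm), within 0.28 rad (16 degrees) of upright, centred within 20 mm along the bay; the glass plate still stands in the far bay (angle between insert_center's own x axis and vertical above 2.86 rad and z of insert_center in the frame of bay between 0.047 and 0.063 m and x of insert_center in the frame of bay between -0.02 and 0.02 m and y of insert_center in the frame of bay between -0.02 and 0.02 m and z of insert_foot in the frame of bay between -0.004 and 0.008 m and linear speed of insert below 0.02 m/s and angle between cover_center's own z axis and vertical below 0.3 rad); the robot touches nothing.
It fails at once if the insert is dropped or rammed into the rack (over 80 N) (contact force between insert and rack above 80 N).
It fails at once if the bottle is shifted more than 20 mm (distance of bottle_center from where it was at the start of the episode above 0.02 m).
It fails at once if the jar is shifted more than 20 mm (distance of jar_center from where it was at the start of the episode above 0.02 m).
It fails at once if the box is shifted more than 20 mm (distance of slidebox_center from where it was at the start of the episode above 0.02 m).
It fails at once if the filed glass plate is shifted more than 30 mm (distance of cover_center from where it was at the start of the episode above 0.03 m).
It also fails if it takes over 69 s, if anything falls off the work surface, if the arm or the gripper's body presses on something with over 40 N, if the wrist force passes 120 N, or if a joint passes its speed limit or range.

### The arm

A 6-joint arm with a two-finger parallel gripper is mounted at the origin on the work surface. World frame = base frame: x ahead of the robot, y to its left, z up, the work surface at z = 0. Lengths are in mm, angles in rad, forces in N, time in s.
With the tool pointing down it reaches from about 350 to 975 mm from the base axis. Payload 7.1 kg.
Tool frame: the origin (TCP) lies on the centre line of the jaws, within the pads' length; the fingertips stand 25 mm ahead of it and the grasp point (between the pads) lies 6 mm ahead of it (ctrl.nose_length is the distance from the TCP to the fingertips, in mm); x points along the fingers, y is the direction in which the jaws open and shut, and the axes are right-handed (so a half turn about x gives the same grasp; the last joint's range is limited). The gripper opens to 88 mm and grips with 3 to 60 N. Pads are 20 mm wide; open, the fingers measure 115 mm over their backs; the gripper's body (75 mm by 178 mm) begins 61 mm behind the grasp point.
Start: joints at [-1.239, 0.423, 1.63, -0, 1.089, -0.019], TCP at [214.798, -586.913, 247.675] pointing down, gripper open.
Joint ranges: [-3, 3], [-0.9, 2.11], [0.09, 2.58], [-1.31, 4.45], [0.11, 2.69], [-2.54, 2.54]. Speed limits (rad/s): [2.39, 2.39, 3.01, 3.14, 3.14, 3.14].

### API

Orientations are given as a rotation vector (axis times angle).
In Python, from workcell import ctrl gives the robot as it stands.
- The arm moves only by the tool arm_command, never from a script. Its argument "deltas" is a list of rows, each a list of 4 numbers: the shift along the tool's x, y, z in m, then the turn about the tool's x in rad. In form: [[tx, ty, tz, yaw], ...]. A call has 1 to 10 rows; each row shifts and turns the pose as measured when the row begins, along the tool's axes as they then stand; what a row does not reach is not made up. A row lasts 1/10 s, in which the tool goes at most 50 mm and 8.59 degrees, less where a joint would pass 70% of its speed; a pose out of reach is approached as far as the arm can. A call is refused whole if a number of a shift passes 0.05 or a number of a turn 0.15, either way. A call with a gripper value outside its range is refused whole. "hand" is the finger opening in m, from 0 to 0.0878, set as the call begins (left out, the last holds). The fingers move at their own pace and stop on an object; the grip force is fixed at half the most. Time passes only in rows, so rows that do not move let the fingers close. It gives the time, the measured TCP pose, the force and the opening at its end, in the units of the state.
- ctrl.get_obs(): the state, without advancing time (a new reading comes with each control period).
- ctrl.get_image(name): name is "side" or "top"; returns the picture (384x512x3 uint8, red, green, blue); there is no depth.
- ctrl.get_calibration(name): a dict with "fx", "fy", "cx", "cy" (pixels), "R" (3x3) and "t" (3): a world point X has camera coordinates R X + t. Camera axes: x right, y down, z forward; pixel columns grow to the right and rows downward; lengths in mm; the calibration is good to about 2 mm. A picture is of the moment at which its call begins. get_calibration takes no time and is no camera call.
- ctrl.close_job(): hands the job in, once; it reports no verdict.
The state is a dict: "t": time; "qpos": joint angles; "qvel": joint speeds; "joint_torque": joint torques, N m; "ee_pos": TCP position; "orientation": TCP orientation; "ft_force": force on the tool from outside, world axes, zero at the start; "moment": the same for the moment, N m; "width": finger opening in mm.
Only numpy, scipy, OpenCV 4.12 (cv2) and the standard library are available. Lean on these libraries where they do the work, as an engineer would, in place of code of your own. Each camera call takes 0.05 s, during which the arm holds its last target.

## Working session

There is one attempt and no reset: what is moved stays moved. The work goes in short steps, Python scripts to look and compute and a tool call to move; the robot and the scene stay as the last step left them, time stands still between calls to the robot, and variables do not carry over. Pictures are saved under pics/ and viewed, and the job is handed in when it is done.

Besides the shell and the picture viewer there is one more tool, called after "Emit:" as name(argument=value, ...) on one line, values as JSON. arm_command: Moves the arm, as the interface text tells. Its arguments: {"type":"object","properties":{"deltas":{"type":"array","items":{"type":"array","items":{"type":"number"}}},"hand":{"type":"number"}},"required":["deltas"]}

```bash
mkdir -p pics; ls
python3 - <<'E'
from workcell import ctrl
import cv2, numpy as np
print(ctrl.get_obs())
for n in("side","top"):
    im=ctrl.get_image(n); np.save(f"pics/{n}0.npy",im); cv2.imwrite(f"pics/{n}0.png",cv2.cvtColor(im,cv2.COLOR_RGB2BGR))
    print(n,ctrl.get_calibration(n))
E
```

```text
pics
{'t': 0.0, 'qpos': array([-1.23899706e+00,  4.23818632e-01,  1.63072420e+00, -1.53427579e-05,
        1.08859914e+00, -1.89906882e-02]), 'qvel': array([-1.94295241e-03,  1.34925400e-03, -5.49862950e-04,  2.71495190e-03,
        2.57871594e-04, -3.12241699e-05]), 'joint_torque': array([ 1.86118043e-03, -5.44620788e+01, -2.73661172e+01,  6.44919556e-02,
        2.28553283e-02, -1.22410888e-04]), 'ee_pos': array([ 214.62512351, -586.41896196,  246.90210457]), 'orientation': array([ 2.03097685,  0.36155191, -2.03150238]), 'ft_force': array([ 0.12389439,  0.24037179, -0.78288985]), 'moment': array([ 0.01355042, -0.027307  ,  0.0303053 ]), 'width': 87.82727240136879}
side {'fx': 418.8831556184855, 'fy': 418.8831556184855, 'cx': 249.7178097537961, 'cy': 191.59365972175246, 'R': array([[ 0.99637826, -0.08169872, -0.02357304],
       [-0.06896016, -0.61419265, -0.78613732],
       [ 0.04974803,  0.78491573, -0.61760216]]), 't': array([-561.85123025,   93.27610604, 1190.30610134])}
top {'fx': 403.1370449881976, 'fy': 403.1370449881976, 'cx': 259.67542959098876, 'cy': 189.97298082530676, 'R': array([[ 5.45600265e-04, -9.99999829e-01, -2.08728849e-04],
       [-9.79663390e-01, -4.92623778e-04, -2.00647452e-01],
       [ 2.00647315e-01,  3.13957315e-04, -9.79663491e-01]]), 't': array([ -30.17574021,  600.70097531, 1386.18771832])}
```

View pics/side0.png

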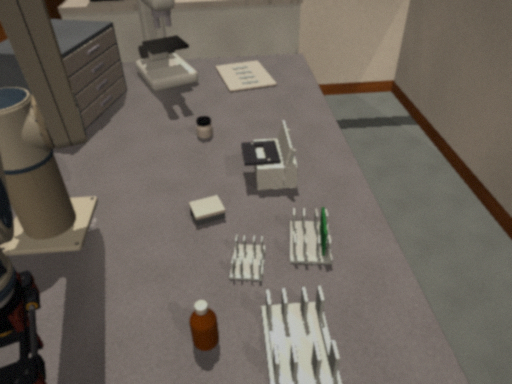

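View pics/top0.png

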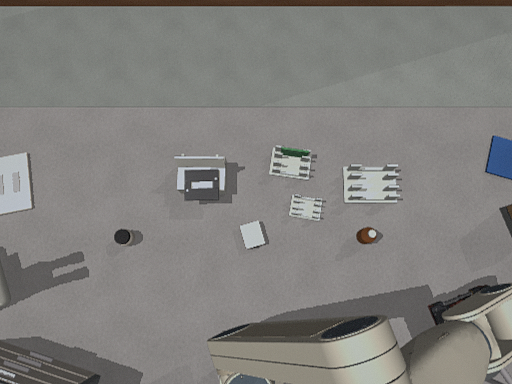

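Run:
```python
import cv2
a=cv2.imread("pics/top0.png")[140:220,165:325];b=cv2.imread("pics/side0.png")[115:275,225:345]
cv2.imwrite("pics/ct0.png",cv2.resize(a,None,fx=5,fy=5,interpolation=cv2.INTER_CUBIC))
cv2.imwrite("pics/cs0.png",cv2.resize(b,None,fx=3.7,fy=3.7,interpolation=cv2.INTER_CUBIC))
```

```text
(no output)
```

View pics/ct0.png

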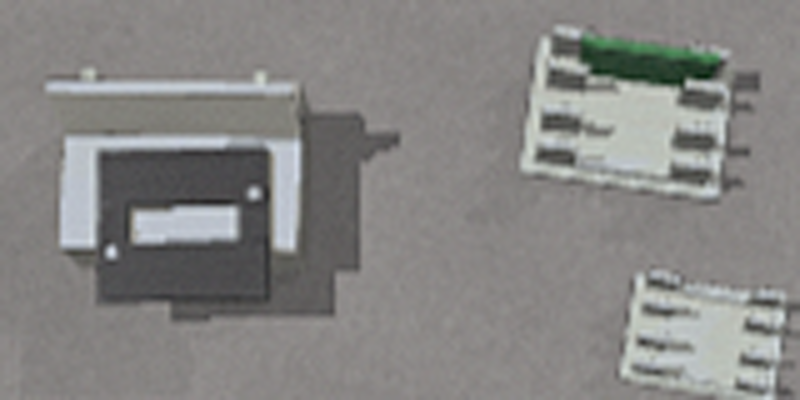

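View pics/cs0.png

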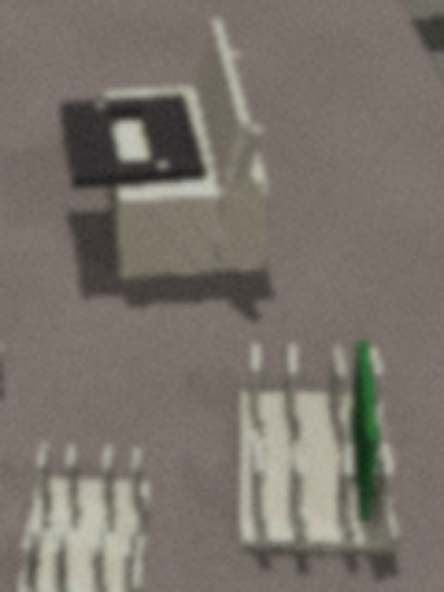

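```bash
cat > h.py <<'E'
from workcell import ctrl
import numpy as np, cv2
from scipy.spatial.transform import Rotation as Ro
cal={n:ctrl.get_calibration(n) for n in("side","top")}
def ray(n,u,v):
    c=cal[n];R=c["R"];d=R.T@np.array([(u-c["cx"])/c["fx"],(v-c["cy"])/c["fy"],1.]);return -R.T@c["t"],d
def on(n,u,v,z):
    o,d=ray(n,u,v);return o+d*(z-o[2])/d[2]
def pr(n,X):
    c=cal[n];p=c["R"]@np.array(X,float)+c["t"];return c["fx"]*p[0]/p[2]+c["cx"],c["fy"]*p[1]/p[2]+c["cy"]
def tri(a,b):
    o1,d1=ray("top",*a);o2,d2=ray("side",*b)
    A=np.stack([d1,-d2],1);s=np.linalg.lstsq(A,o2-o1,rcond=None)[0]
    p,q=o1+s[0]*d1,o2+s[1]*d2;return (p+q)/2,np.linalg.norm(p-q)
def up(n,im,x0,y0,x1,y1,f):
    return cv2.resize(im[y0:y1,x0:x1],None,fx=f,fy=f,interpolation=cv2.INTER_CUBIC)
def shot(tag):
    r={}
    for n in("side","top"):
        im=ctrl.get_image(n);np.save(f"pics/{n}{tag}.npy",im);r[n]=im
        cv2.imwrite(f"pics/{n}{tag}.png",cv2.cvtColor(im,cv2.COLOR_RGB2BGR))
    return r
E
python3 - <<'E'
from h import *
im=np.load("pics/top0.npy"); 
def px(p,x0,y0,f): return ((p[0]+.5)/f-.5+x0,(p[1]+.5)/f-.5+y0)
# insert
u=up("top",im,165,140,325,220,5); g=u.max(2)
reg=np.zeros_like(g);reg[145:305,92:275]=1
m=((g<85)&(reg>0)).astype(np.uint8)
c=max(cv2.findContours(m,cv2.RETR_EXTERNAL,cv2.CHAIN_APPROX_NONE)[0],key=cv2.contourArea)
box=cv2.boxPoints(cv2.minAreaRect(c)); P=np.array([on("top",*px(p,165,140,5),90) for p in box])
print("insert",P.round(1),P.mean(0))
for i in range(4): print(np.linalg.norm(P[i]-P[i-1]),np.degrees(np.arctan2(*(P[i]-P[i-1])[[1,0]])))
for nm,p,z in [("ledge FL",(60,248),80),("FR",(297,252),80),("cornL",(66,137),80),("cornR",(299,137),80),("BT L",(46,93),146.5),("BT R",(298,93),146.5),
  ("rackFL",(522,172),10),("rackFR",(718,197),10),("rackBL",(546,30),10)]:
    print(nm,on("top",*px(p,165,140,5),z).round(1))
def cs(p): return ((p[0]+.5)/3.7-.5+225,(p[1]+.5)/3.7-.5+115)
for nm,p,z in [("S ins NL",(62,102),90),("ins NR",(74,187),90),("ins FR",(205,178),90),("ins FL",(188,95),90),("ledge FR",(118,197),80),("corn R",(217,192),80),("rack FR",(241,545),10),("rack BR",(397,550),10),("rack FL",(241,392),10)]:
    print(nm,on("side",*cs(p),z).round(1))
for nm,n,(a,b,c2,d) in [("jar","top",(110,225,140,250)),]:
    pass
E
```

```text
insert [[668.5 239.   90. ]
 [668.6 115.4  90. ]
 [557.5 113.1  90. ]
 [557.4 234.8  90. ]] [612.97775255 175.56240977  90.        ]
111.18500345863234 2.1883582880984043
123.63672224978271 -89.97182513115844
111.12707027673717 -178.80323254261944
121.71215055604314 90.02913178316561
ledge FL [599.4 264.4  80. ]
FR [596.6  96.5  80. ]
cornL [680.7 263.5  80. ]
cornR [680.8  96.6  80. ]
BT L [694.2 264.6 146.5]
BT R [694.3  91.8 146.5]
rackFL [672.3 -64.8  10. ]
rackFR [ 653.1 -211.3   10. ]
rackBL [783.5 -83.5  10. ]
S ins NL [558.2 232.1  90. ]
ins NR [559.2 101.4  90. ]
ins FR [665.  101.9  90. ]
ins FL [668.1 230.5  90. ]
ledge FR [594.1  97.7  80. ]
corn R [674.1  95.5  80. ]
rack FR [ 646.4 -219.    10. ]
rack BR [ 749.3 -234.2   10. ]
rack FL [670.4 -67.4  10. ]
```

Run:
```python
from h import *
o=ctrl.get_obs();R=Ro.from_rotvec(o["orientation"]).as_matrix();print(R.round(3),o["ee_pos"].round(1))
print(np.degrees(np.arctan2(R[1,1],R[0,1])),np.degrees(np.arctan2(R[1,2],R[0,2])))
im=np.load("pics/top0.npy");cv2.imwrite("pics/rk0.png",cv2.cvtColor(up("top",im,262,138,322,188,12),cv2.COLOR_RGB2BGR))
im=np.load("pics/side0.npy");cv2.imwrite("pics/rs0.png",cv2.cvtColor(up("side",im,280,200,345,270,8),cv2.COLOR_RGB2BGR))
```

```text
[[-0.     0.344 -0.939]
 [ 0.001 -0.939 -0.344]
 [-1.    -0.001 -0.   ]] [ 214.7 -586.5  247. ]
-69.8997124354962 -159.89971611709538
```

View pics/rk0.png

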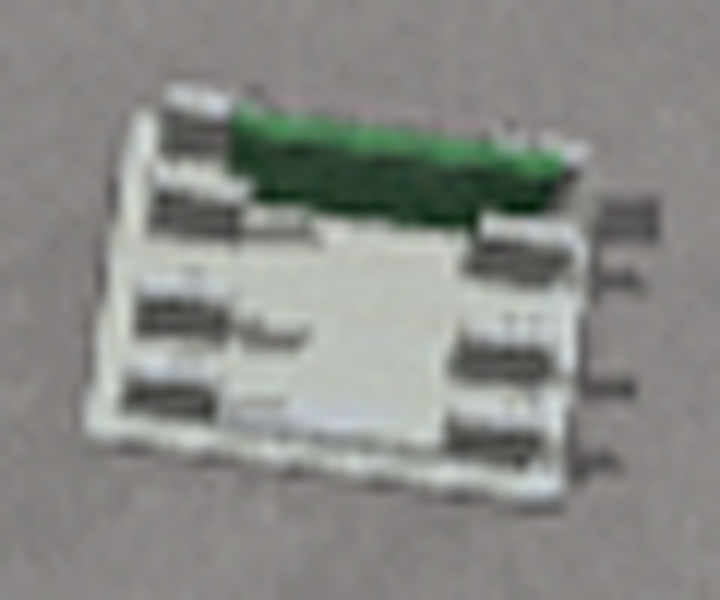

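View pics/rs0.png

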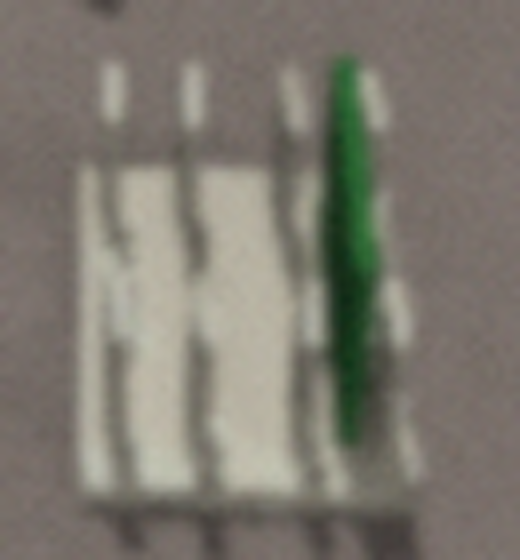

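Run:
```python
from h import *
im=np.load("pics/top0.npy");u=up("top",im,262,138,322,188,12).astype(np.uint8);g=cv2.cvtColor(u,cv2.COLOR_RGB2GRAY)
S=[(170,399,-16,50),(496,444,-16,-50),(184,319,10,50),(503,363,10,-50),(196,214,43,50),(519,262,43,-50)]
A=[];B=[]
for x,y,a,b in S:
    sub=g[y-32:y+32,x-50:x+50];m=sub<120
    yy,xx=np.nonzero(m);c=(xx.mean()+x-50,yy.mean()+y-32)
    P=on("top",(c[0]+.5)/12-.5+262,(c[1]+.5)/12-.5+138,37.5);print((x,y),np.round(c,0),m.sum(),P.round(1))
    A.append((a,b));B.append(P[:2])
A=np.array(A,float);B=np.array(B)
U,s,Vt=np.linalg.svd((A-A.mean(0)).T@(B-B.mean(0)));Rm=(U@Vt).T
t=B.mean(0)-Rm@A.mean(0);print("yaw",np.arctan2(Rm[1,0],Rm[0,0]),"bay",t);print((A@Rm.T+t-B).round(1))
# side view: tops of wall uprights at z=65 (top mid points)
q=lambda p:((p[0]+.5)/8-.5+280,(p[1]+.5)/8-.5+200)
c,s_=Rm[0,0],Rm[1,0]
for nm,X in [("w1 back-left top",(-13,65,65)),("w2",(13,65,65)),("w3",(46,65,65)),("floor FR",(-28,-75,10))]:
    W=np.r_[Rm@np.array(X[:2])+t,X[2]];p=pr("side",W);print(nm,(np.array(p)-[280,200])*8)
```

```text
(170, 399) [171. 400.] 3072 [677.3 -89.3  37.5]
(496, 444) [494. 445.] 3197 [ 663.2 -187.9   37.5]
(184, 319) [182. 319.] 3457 [703.  -92.9  37.5]
(503, 363) [502. 364.] 3584 [ 688.8 -191.1   37.5]
(196, 214) [196. 217.] 3740 [735.7 -97.3  37.5]
(519, 262) [515. 261.] 3892 [ 721.6 -195.9   37.5]
yaw -0.14099115049920674 bay [ 686.05814   -140.6694116]
[[-0.1  0.4]
 [-0.   0. ]
 [ 0.   0.4]
 [ 0.1 -0.5]
 [-0.   0.1]
 [-0.  -0.4]]
w1 back-left top [122.58400227  54.43224659]
w2 [200.45410365  56.00185933]
w3 [299.60648806  58.00045498]
floor FR [ 78.58199225 475.97392924]
```

Emit:
arm_command(deltas=[[0,0,0,0.117],[0,0,0,0.117],[0,0,0,0.117],[0,0,0,0]], hand=0.0878)

```text
t: 0.5
ee_pos: [214.3, -585.4, 245.1]
orientation: [-2.211, 0.009, 2.215]
ft_force: [-0.3, 1.0, -0.6]
width: 88.1
```

Emit:
arm_command(deltas=[[0,-0.042,-0.017,0],[0,-0.042,-0.017,0],[0,-0.042,-0.017,0],[0,-0.042,-0.017,0],[0,-0.042,-0.017,0],[0,-0.042,-0.017,0],[0,-0.042,-0.017,0],[0,-0.042,-0.017,0],[0,-0.042,-0.017,0],[0,-0.042,-0.017,0]])

```text
t: 1.5
ee_pos: [386.3, -154.7, 245.0]
orientation: [2.216, 0.018, -2.217]
ft_force: [0.8, -0.6, 0.1]
width: 87.7
```

Emit:
arm_command(deltas=[[0,-0.042,-0.017,0],[0,-0.042,-0.017,0],[0,-0.042,-0.017,0],[0,-0.042,-0.017,0],[0,-0.042,-0.017,0],[0,-0.042,-0.017,0],[0,-0.042,-0.017,0],[0,-0.025,-0.01,0],[0,0,0,0]])

```text
t: 2.4
ee_pos: [510.6, 187.4, 246.6]
orientation: [2.2, 0.061, -2.193]
ft_force: [0.6, -0.2, 0.2]
width: 87.9
```

```bash
cat >> h.py <<'E'
def st():
    o=ctrl.get_obs();R=Ro.from_rotvec(o["orientation"]).as_matrix()
    print("t",round(o["t"],2),"p",o["ee_pos"].round(1),"psi_y deg",np.degrees(np.arctan2(R[1,1],R[0,1])).round(2),"tilt",np.degrees(np.arccos(-R[2,0])).round(2),"x-axis",R[:,0].round(3),"F",o["ft_force"].round(2),"M",o["moment"].round(2),"w",round(o["width"],1))
    return o,R
E
python3 -c "
from h import *
st()"
```

```text
t 2.4 p [510.6 187.4 246.6] psi_y deg -87.02 tilt 0.28 x-axis [ 0.003  0.004 -1.   ] F [ 0.58 -0.2   0.19] M [ 0.05 -0.02  0.01] w 87.9
```

Emit:
arm_command(deltas=[[0,0,0,0.052],[0.03,0.006,-0.007,0],[0.04,0.006,-0.007,0],[0.04,0,0,0],[0.035,0,0,0],[0.012,0,0,0],[0,0,0,0]])

```text
t: 3.1
ee_pos: [524.8, 171.3, 86.3]
orientation: [2.22, 0.02, -2.21]
ft_force: [-0.3, 0.5, 0.5]
width: 87.7
```

```bash
python3 -c "
from h import *
st();r=shot('1')
cv2.imwrite('pics/c1.png',cv2.cvtColor(np.hstack([up('s',r['side'],220,100,320,200,4),up('t',r['top'],160,140,260,240,4)]),cv2.COLOR_RGB2BGR))"
```

```text
t 3.1 p [524.8 171.3  86.3] psi_y deg -89.11 tilt 0.3 x-axis [ 0.004  0.003 -1.   ] F [-0.28  0.46  0.46] M [-0.02  0.04  0.  ] w 87.7
```

View pics/c1.png

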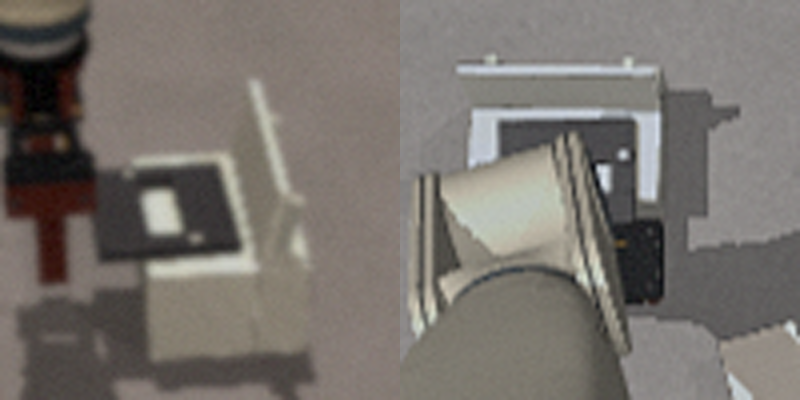

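Emit:
arm_command(deltas=[[-0.005,-0.003,-0.01,0.015],[0,0,-0.008,0],[0,0,-0.004,0],[0,0,-0.003,0],[0,0,-0.003,0]])

```text
t: 3.7
ee_pos: [556.9, 176.2, 99.6]
orientation: [-2.23, -0.006, 2.206]
ft_force: [-14.9, 3.4, 8.2]
width: 87.7
```

```bash
python3 -c "
from h import *
st();r=shot('2')
cv2.imwrite('pics/c2.png',cv2.cvtColor(np.hstack([up('s',r['side'],220,100,320,200,4),up('t',r['top'],160,140,260,240,4)]),cv2.COLOR_RGB2BGR));st()"
```

```text
t 3.7 p [556.9 176.2  99.6] psi_y deg -90.03 tilt 0.69 x-axis [ 0.011  0.006 -1.   ] F [-14.89   3.42   8.19] M [ 0.61  2.51 -0.  ] w 87.7
t 3.8 p [556.8 176.2  99.5] psi_y deg -90.02 tilt 0.7 x-axis [ 0.011  0.006 -1.   ] F [-7.64  0.86  6.38] M [ 0.26  1.32 -0.16] w 87.9
```

View pics/c2.png

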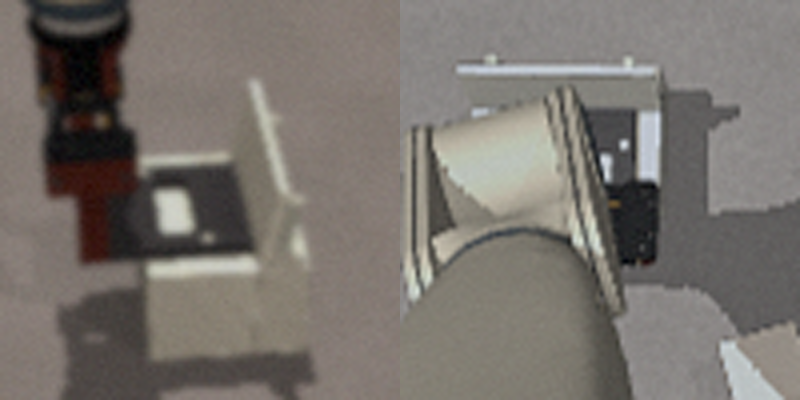

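Emit:
arm_command(deltas=[[-0.003,0,-0.002,0],[-0.003,0,-0.002,0]])

```text
t: 4.0
ee_pos: [557.0, 176.2, 104.4]
orientation: [-2.221, -0.005, 2.216]
ft_force: [-4.5, 1.9, -1.9]
width: 87.9
```

```bash
python3 -c "
from h import *
st()"
```

```text
t 4.0 p [557.  176.2 104.4] psi_y deg -90.04 tilt 0.32 x-axis [ 0.002  0.005 -1.   ] F [-4.5   1.88 -1.94] M [ 0.41  0.91 -0.01] w 87.9
```

```bash
python3 -c "
from h import *
r=shot('3')
cv2.imwrite('pics/c3.png',cv2.cvtColor(np.hstack([up('s',r['side'],220,100,320,200,4),up('t',r['top'],160,140,260,240,4)]),cv2.COLOR_RGB2BGR));st()"
```

```text
t 4.1 p [557.1 176.3 104.5] psi_y deg -90.05 tilt 0.32 x-axis [ 0.003  0.005 -1.   ] F [-4.86  2.83 -1.75] M [ 0.39  0.92 -0.01] w 87.6
```

View pics/c3.png

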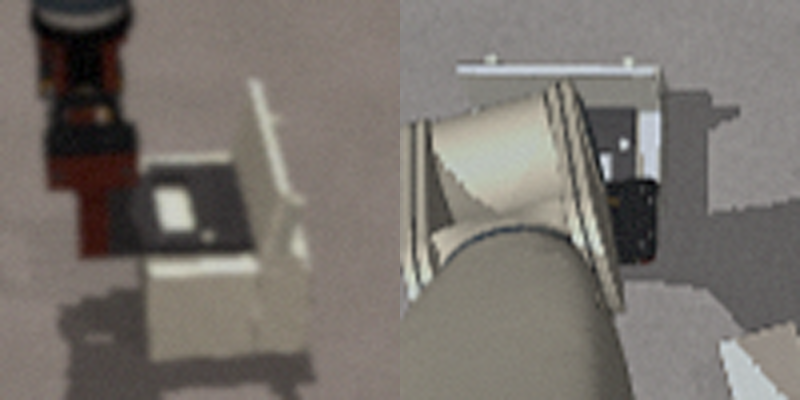

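```bash
python3 -c "
from h import *
a=np.load('pics/side2.npy');b=np.load('pics/side3.npy')
cv2.imwrite('pics/c4.png',cv2.cvtColor(np.hstack([up('s',a,235,135,290,180,7),up('s',b,235,135,290,180,7)]),cv2.COLOR_RGB2BGR))"
```

```text
(no output)
```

View pics/c4.png

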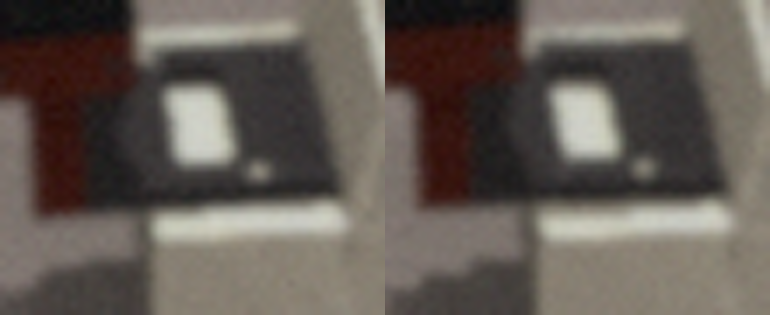

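Emit:
arm_command(deltas=[[0,0,0.01,0],[0.012,0,0.002,0],[0.008,0,0,0],[0,0,0,0]])

```text
t: 4.5
ee_pos: [545.1, 176.6, 83.4]
orientation: [-2.224, -0.006, 2.213]
ft_force: [0.4, 0.8, 0.8]
width: 87.6
```

Emit:
arm_command(deltas=[[0,0,-0.006,0],[0,0,-0.003,0],[0,0,-0.003,0],[0,0,-0.003,0]])

```text
t: 4.9
ee_pos: [557.2, 176.4, 82.5]
orientation: [-2.212, -0.002, 2.224]
ft_force: [-17.1, 3.7, 12.2]
width: 87.8
```

Emit:
arm_command(deltas=[[-0.003,0,-0.002,0],[-0.003,0,-0.002,0],[-0.003,0,-0.002,0],[-0.003,0,-0.002,0],[-0.003,0,-0.002,0]])

```text
t: 5.4
ee_pos: [557.9, 176.4, 94.4]
orientation: [-2.186, 0.001, 2.251]
ft_force: [-5.4, 2.2, -1.0]
width: 87.8
```

```bash
python3 -c "
from h import *
r=shot('5')
cv2.imwrite('pics/c5.png',cv2.cvtColor(up('s',r['side'],225,120,300,190,8),cv2.COLOR_RGB2BGR));st()"
```

```text
t 5.5 p [557.9 176.5  94.5] psi_y deg -90.19 tilt 1.67 x-axis [-0.029  0.002 -1.   ] F [-5.26  2.07 -0.71] M [ 0.29  0.91 -0.01] w 88.2
```

View pics/c5.png

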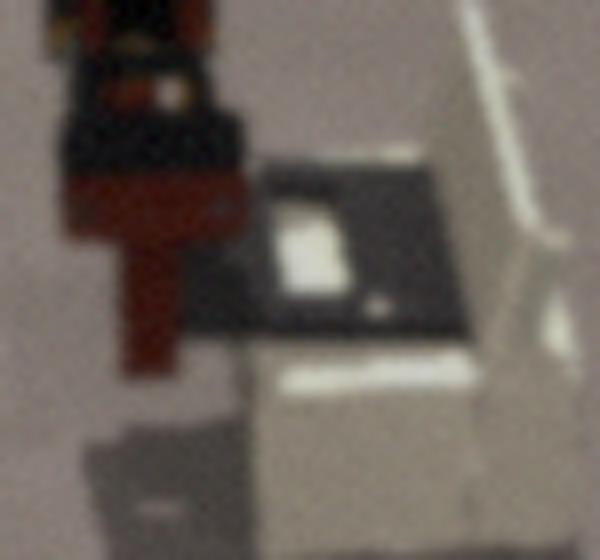

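Emit:
arm_command(deltas=[[-0.006,0,-0.002,0],[-0.006,0,-0.002,0],[-0.006,0,-0.0025,0],[-0.006,0,-0.0025,0]])

```text
t: 5.9
ee_pos: [561.5, 176.5, 117.1]
orientation: [-2.168, 0.004, 2.269]
ft_force: [-7.7, 3.0, -0.3]
width: 87.9
```

```bash
python3 -c "
from h import *
r=shot('6')
cv2.imwrite('pics/c6.png',cv2.cvtColor(up('s',r['side'],225,110,300,180,8),cv2.COLOR_RGB2BGR));st()"
```

```text
t 6.0 p [561.7 176.5 117.6] psi_y deg -90.27 tilt 2.58 x-axis [-0.045  0.001 -0.999] F [-8.5   2.77 -0.04] M [ 0.36  1.22 -0.07] w 87.9
```

View pics/c6.png

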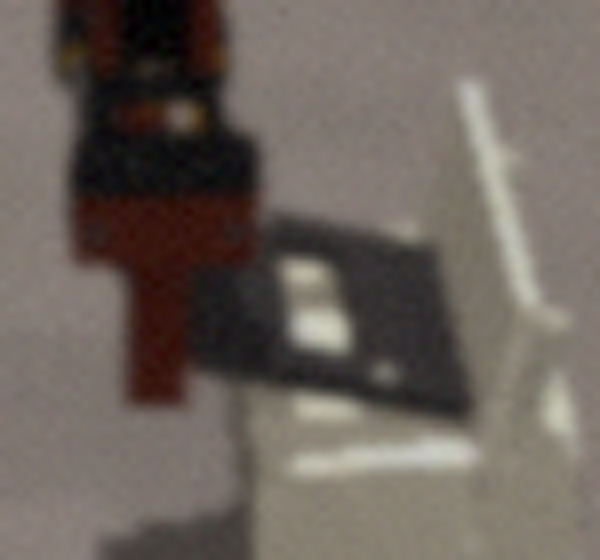

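Emit:
arm_command(deltas=[[-0.0065,0,-0.0035,0],[-0.0065,0,-0.0035,0],[-0.0065,0,-0.004,0],[-0.0065,0,-0.004,0]])

```text
t: 6.4
ee_pos: [570.4, 176.8, 142.7]
orientation: [-2.146, 0.006, 2.289]
ft_force: [-5.8, 2.1, 1.9]
width: 87.5
```

```bash
python3 -c "
from h import *
r=shot('7')
cv2.imwrite('pics/c7.png',cv2.cvtColor(up('s',r['side'],225,100,300,170,8),cv2.COLOR_RGB2BGR));st()"
```

```text
t 6.5 p [570.8 176.9 143.4] psi_y deg -90.33 tilt 3.64 x-axis [-0.064  0.001 -0.998] F [-8.43  1.04  2.8 ] M [ 0.21  1.34 -0.07] w 87.7
```

View pics/c7.png

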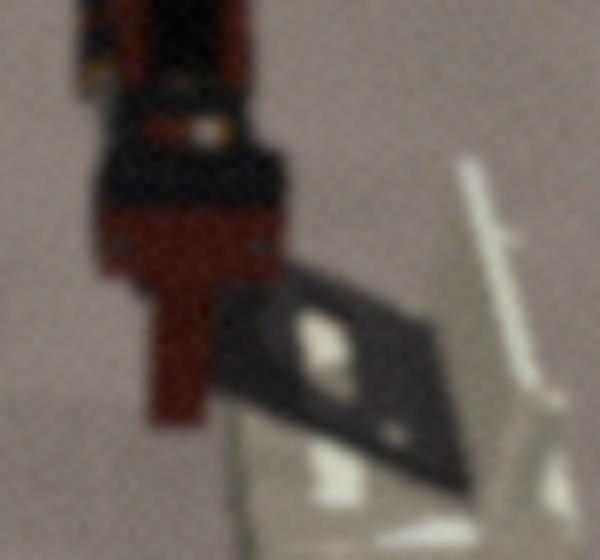

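Emit:
arm_command(deltas=[[-0.006,0,-0.006,0],[-0.006,0,-0.006,0],[-0.0055,0,-0.0065,0],[-0.0055,0,-0.0065,0]])

```text
t: 6.9
ee_pos: [585.7, 177.2, 165.8]
orientation: [-2.113, 0.009, 2.319]
ft_force: [-12.2, 1.0, 7.6]
width: 87.4
```

```bash
python3 -c "
from h import *
r=shot('8')
cv2.imwrite('pics/c8.png',cv2.cvtColor(up('s',r['side'],225,100,300,170,8),cv2.COLOR_RGB2BGR));st()"
```

```text
t 7.0 p [586.5 177.2 166.7] psi_y deg -90.41 tilt 5.23 x-axis [-0.091 -0.    -0.996] F [-14.18   0.63   9.34] M [ 0.17  2.21 -0.11] w 87.4
```

View pics/c8.png

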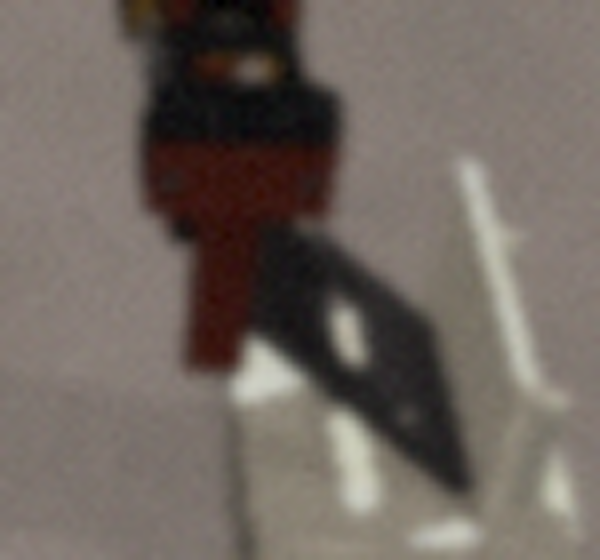

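Emit:
arm_command(deltas=[[-0.0065,0,-0.003,0],[-0.0065,0,-0.005,0],[-0.0065,0,-0.005,0]])

```text
t: 7.3
ee_pos: [602.1, 176.9, 186.9]
orientation: [-2.115, 0.009, 2.317]
ft_force: [-0.6, -0.0, -0.8]
width: 87.9
```

```bash
python3 -c "
from h import *
r=shot('9')
cv2.imwrite('pics/c9.png',cv2.cvtColor(up('s',r['side'],225,100,300,170,8),cv2.COLOR_RGB2BGR));st()"
```

```text
t 7.4 p [603.2 177.1 187.6] psi_y deg -90.42 tilt 5.09 x-axis [-0.089  0.    -0.996] F [-1.04 -0.77  0.19] M [-0.09  0.2  -0.06] w 88.0
```

View pics/c9.png

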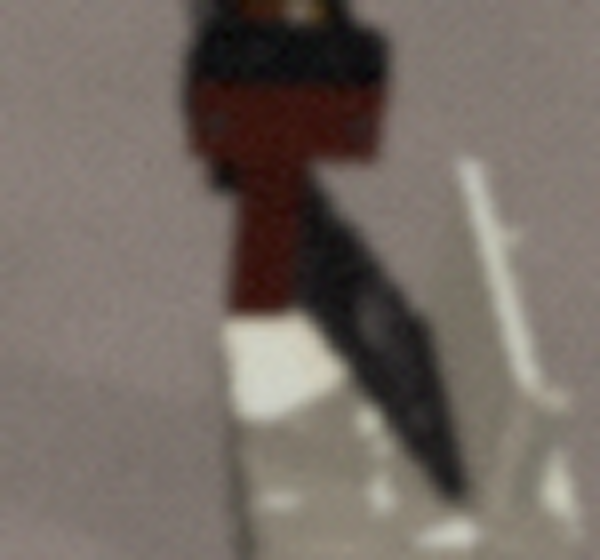

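Emit:
arm_command(deltas=[[-0.0045,0,-0.006,0],[-0.004,0,-0.006,0],[-0.003,0,-0.006,0],[-0.003,0,-0.006,0]])

```text
t: 7.8
ee_pos: [630.3, 176.6, 200.7]
orientation: [-2.117, 0.009, 2.314]
ft_force: [-0.4, 0.1, -0.3]
width: 87.9
```

```bash
python3 -c "
from h import *
r=shot('10')
cv2.imwrite('pics/c10.png',cv2.cvtColor(up('s',r['side'],225,90,300,160,8),cv2.COLOR_RGB2BGR));st()"
```

```text
t 7.9 p [630.9 176.7 200.9] psi_y deg -90.44 tilt 5.01 x-axis [-0.087  0.    -0.996] F [-1.1 -0.6 -0.4] M [-0.01  0.08 -0.04] w 87.8
```

View pics/c10.png

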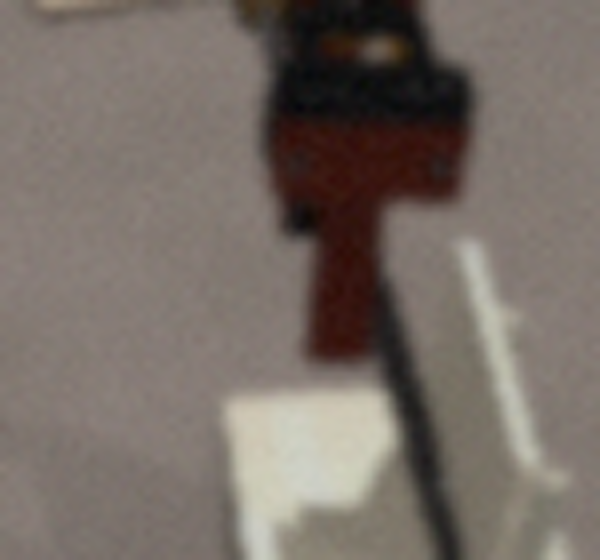

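Emit:
arm_command(deltas=[[-0.0015,0,-0.006,0],[-0.0015,0,-0.006,0],[-0.001,0,-0.006,0],[-0.0005,0,-0.005,0],[-0.0005,0,-0.004,0]])

```text
t: 8.4
ee_pos: [660.1, 176.5, 203.2]
orientation: [-2.118, 0.009, 2.313]
ft_force: [0.5, 0.2, -0.1]
width: 87.8
```

```bash
python3 -c "
from h import *
r=shot('11')
cv2.imwrite('pics/c11.png',cv2.cvtColor(up('s',r['side'],225,90,300,160,8),cv2.COLOR_RGB2BGR));st()"
```

```text
t 8.5 p [660.2 176.4 203.2] psi_y deg -90.44 tilt 5.02 x-axis [-0.088  0.    -0.996] F [-0.97 -0.45 -0.37] M [-0.01 -0.05 -0.1 ] w 87.8
```

View pics/c11.png

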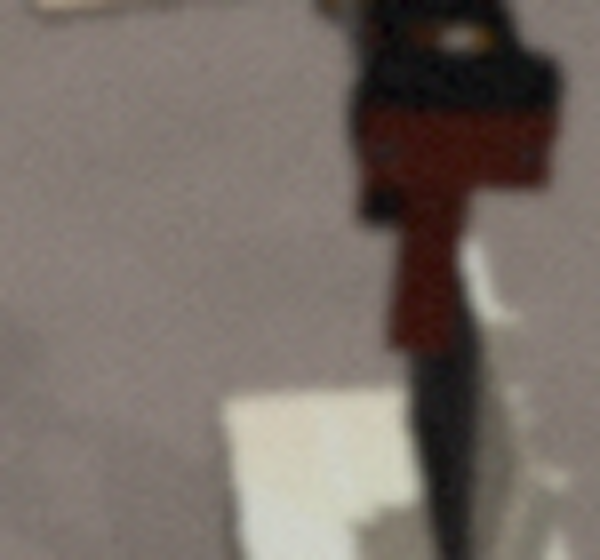

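Emit:
arm_command(deltas=[[0,0,-0.005,0],[0,0,-0.005,0],[0,0,-0.004,0],[0,0,-0.003,0]])

```text
t: 8.9
ee_pos: [677.9, 176.3, 201.4]
orientation: [-2.118, 0.009, 2.314]
ft_force: [0.1, 0.6, -0.1]
width: 88.0
```

```bash
python3 -c "
from h import *
r=shot('12')
cv2.imwrite('pics/c12.png',cv2.cvtColor(np.hstack([up('s',r['side'],235,90,300,160,8)[:,:520],up('t',r['top'],165,130,235,200,4)[:280] if 0 else np.zeros((560,1,3),np.uint8)]),cv2.COLOR_RGB2BGR));st()"
```

```text
t 9.0 p [678.  176.3 201.4] psi_y deg -90.43 tilt 5.05 x-axis [-0.088  0.    -0.996] F [ 0.91 -0.61 -1.12] M [ 0.07 -0.06  0.03] w 88.3
```

View pics/c12.png

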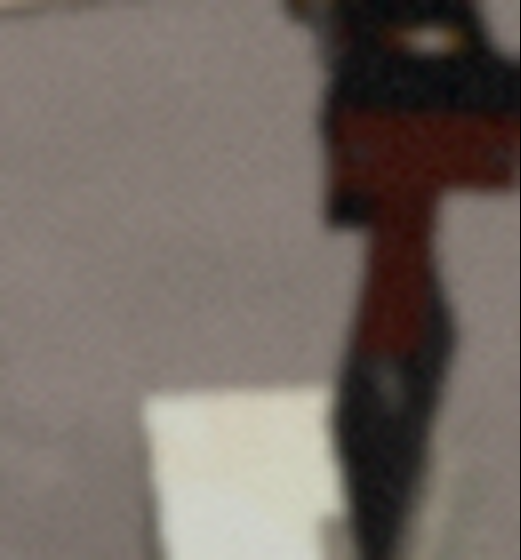

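Emit:
arm_command(deltas=[[0,0,0.01,0],[0,0,0.03,0],[-0.02,0,0.04,0],[-0.03,0,0.04,0],[-0.03,0,0.03,0],[0,0,0,0],[0,0,0,0],[0,0,0,0]])

```text
t: 9.8
ee_pos: [525.3, 176.6, 294.8]
orientation: [-2.114, 0.009, 2.318]
ft_force: [-0.1, -0.6, -1.0]
width: 88.0
```

```bash
python3 -c "
from h import *
st();r=shot('13')
cv2.imwrite('pics/c13.png',cv2.cvtColor(np.hstack([up('s',r['side'],235,90,315,190,5),up('t',r['top'],165,130,245,230,5)]),cv2.COLOR_RGB2BGR))"
```

```text
t 9.8 p [525.3 176.6 294.8] psi_y deg -90.42 tilt 5.27 x-axis [-0.092 -0.001 -0.996] F [-0.08 -0.65 -0.98] M [ 0.05 -0.04 -0.  ] w 88.0
```

View pics/c13.png

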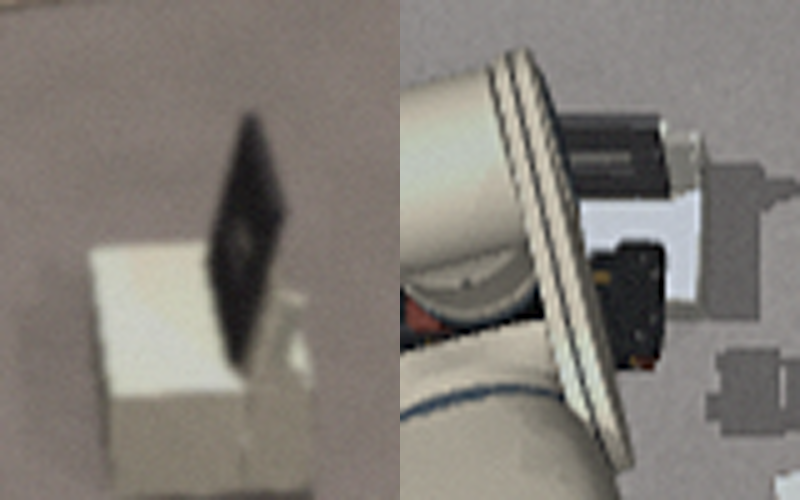

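Emit:
arm_command(deltas=[[0,0,0,-0.147],[0,0,0,-0.147],[0,0,0,-0.147],[0,0,0,-0.147],[0,0,0,-0.147],[0,0,0,-0.147],[0,0,0,-0.147],[0,0,0,-0.147],[0,0,0,-0.147],[0,0,0,-0.147]])

```text
t: 10.9
ee_pos: [528.4, 174.4, 279.2]
orientation: [1.202, 1.246, -1.355]
ft_force: [-0.3, -0.5, 0.1]
width: 87.6
```

```bash
python3 -c "
from h import *
o,R=st();print(R.round(3))
for n,p,z in [('top tipR near',(662,115),187.6),('foot R',(668,197),80)]:
    print(n,on('top',165+(p[0]-400+.5)/5-.5,130+(p[1]+.5)/5-.5,z))
for n,p,z in [('topR',(287,212),186),('topL',(250,112),187),('footR',(238,370),82),('ledgecornerR',(245,385),80)]:
    print(n,on('side',235+(p[0]+.5)/5-.5,90+(p[1]+.5)/5-.5,z))
"
```

```text
t 10.9 p [528.4 174.4 279.2] psi_y deg -4.48 tilt 6.49 x-axis [-0.113 -0.007 -0.994] F [-0.32 -0.49  0.06] M [-0.06 -0.15  0.01] w 87.6
[[-0.113  0.991 -0.076]
 [-0.007 -0.078 -0.997]
 [-0.994 -0.112  0.015]]
top tipR near [701.80327265 112.36260272 187.6       ]
foot R [673.35358197 118.62900239  80.        ]
topR [699.02074733 113.0231698  186.        ]
topL [695.66626324 234.60168275 187.        ]
footR [672.62751475 108.28445466  82.        ]
ledgecornerR [674.97885947  95.03055476  80.        ]
```

Emit:
arm_command(deltas=[[0,0,0,-0.07],[0,0.04,0,0],[0,0.045,0,0],[0,0.04,0,0],[0,0.03,0,0],[0,0,0,0]])

```text
t: 11.5
ee_pos: [687.7, 172.4, 249.2]
orientation: [1.14, 1.293, -1.307]
ft_force: [0.2, -0.1, 0.0]
width: 87.6
```

```bash
cat >> h.py <<'E'
def to(x,y,z):
    o,R=st();d=R.T@(np.array([x,y,z])-o["ee_pos"]);print("tool delta mm",d.round(1));return d
E
python3 -c "
from h import *
to(696,174,179)"
```

```text
t 11.5 p [687.7 172.4 249.2] psi_y deg -0.1 tilt 7.24 x-axis [-0.126 -0.01  -0.992] F [ 0.24 -0.06  0.  ] M [-0.04 -0.12  0.  ] w 87.6
tool delta mm [68.6 17.1 -2.3]
```

Emit:
arm_command(deltas=[[0.02,0.006,-0.001,0],[0.02,0.006,-0.001,0],[0.015,0.003,0,0],[0.008,0,0,0],[0,0,0,0]])

```text
t: 12.0
ee_pos: [692.5, 172.7, 175.5]
orientation: [1.135, 1.298, -1.315]
ft_force: [-0.4, 0.4, -0.1]
width: 87.7
```

```bash
python3 -c "
from h import *
to(696,174,179);r=shot('14')
cv2.imwrite('pics/c14.png',cv2.cvtColor(np.hstack([up('s',r['side'],235,90,315,190,5),up('t',r['top'],165,130,245,230,5)]),cv2.COLOR_RGB2BGR))"
```

```text
t 12.0 p [692.5 172.7 175.5] psi_y deg -0.18 tilt 7.76 x-axis [-0.135 -0.012 -0.991] F [-0.44  0.38 -0.06] M [ 0.   -0.11  0.05] w 87.7
tool delta mm [-3.9  3.  -1.2]
```

View pics/c14.png

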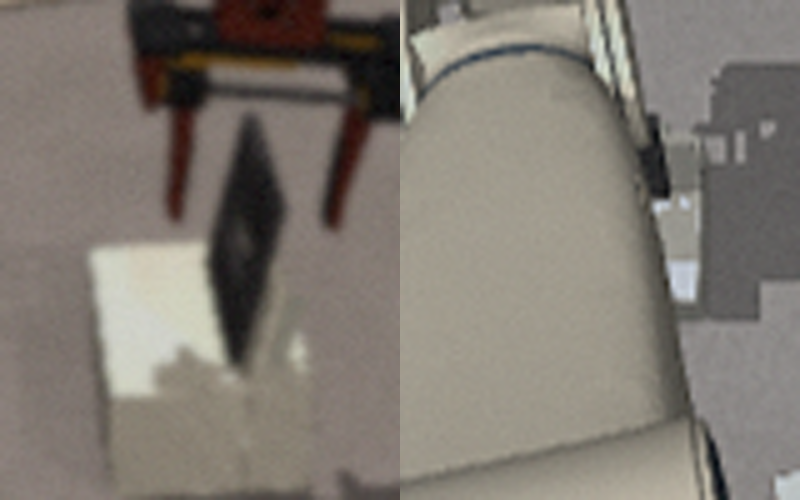

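Emit:
arm_command(deltas=[[-0.005,0.003,-0.001,0],[0,0,0,0]])

```text
t: 12.3
ee_pos: [698.2, 174.4, 184.6]
orientation: [1.139, 1.295, -1.31]
ft_force: [-0.2, 0.5, -0.0]
width: 87.9
```

Emit:
arm_command(deltas=[[0,0,0,0],[0,0,0,0],[0,0,0,0],[0,0,0,0],[0,0,0,0]], hand=0.0)

```text
t: 12.8
ee_pos: [699.3, 174.8, 187.3]
orientation: [1.142, 1.293, -1.307]
ft_force: [0.1, 0.5, 0.4]
width: 51.2
```

```bash
python3 -c "
from h import *
st()"
```

```text
t 12.8 p [699.3 174.8 187.3] psi_y deg -0.14 tilt 7.18 x-axis [-0.125 -0.009 -0.992] F [0.12 0.53 0.36] M [-0.07 -0.1  -0.02] w 51.2
```

Emit:
arm_command(deltas=[[0.006,-0.002,0,0],[0.001,0,0,0],[0,0,0,0]])

```text
t: 13.1
ee_pos: [695.8, 174.6, 179.7]
orientation: [1.141, 1.293, -1.307]
ft_force: [-0.4, -0.2, -0.2]
width: 27.4
```

```bash
python3 -c "
from h import *
to(696,174,179)"
```

```text
t 13.1 p [695.8 174.6 179.7] psi_y deg -0.14 tilt 7.22 x-axis [-0.125 -0.01  -0.992] F [-0.44 -0.16 -0.22] M [-0.02 -0.17  0.01] w 27.4
tool delta mm [0.7 0.3 0.6]
```

Emit:
arm_command(deltas=[[0,0,0,0],[0,0,0,0],[0,0,0,0]])

```text
t: 13.4
ee_pos: [691.8, 174.6, 179.7]
orientation: [1.135, 1.3, -1.316]
ft_force: [-6.4, 0.4, 6.9]
width: 11.1
```

```bash
python3 -c "
from h import *
to(696,174,179);r=shot('15')
cv2.imwrite('pics/c15.png',cv2.cvtColor(np.hstack([up('s',r['side'],235,90,315,190,5),up('t',r['top'],165,130,245,230,5)]),cv2.COLOR_RGB2BGR))"
```

```text
t 13.4 p [691.8 174.6 179.7] psi_y deg -0.17 tilt 7.86 x-axis [-0.136 -0.01  -0.991] F [-6.44  0.4   6.88] M [-0.04  1.75 -0.04] w 11.1
tool delta mm [0.1 4.3 0.6]
```

View pics/c15.png

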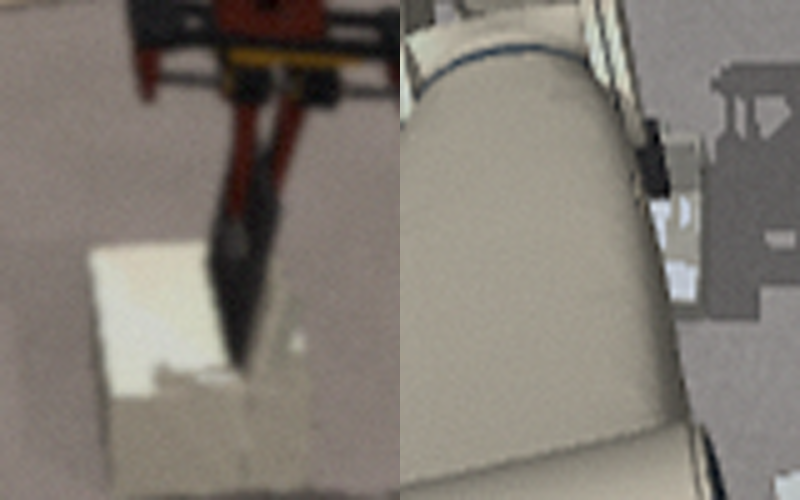

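Emit:
arm_command(deltas=[[-0.006,0,0,0],[-0.015,-0.002,0,0],[-0.025,-0.004,0,0],[-0.03,-0.004,0,0],[-0.03,-0.004,0,0],[-0.01,0,0,0],[0,0,0,0]])

```text
t: 14.2
ee_pos: [691.4, 175.6, 298.2]
orientation: [1.129, 1.306, -1.324]
ft_force: [-0.5, -0.7, -3.4]
width: 9.4
```

```bash
python3 -c "
from h import *
to(696,-100,300);r=shot('16')
cv2.imwrite('pics/c16.png',cv2.cvtColor(np.hstack([up('s',r['side'],235,50,315,150,5),up('t',r['top'],165,130,245,230,5)]),cv2.COLOR_RGB2BGR))"
```

```text
t 14.2 p [691.4 175.6 298.2] psi_y deg -0.18 tilt 8.41 x-axis [-0.146 -0.012 -0.989] F [-0.54 -0.65 -3.37] M [ 0.01 -0.21 -0.02] w 9.4
tool delta mm [  0.9   5.2 275.6]
```

View pics/c16.png

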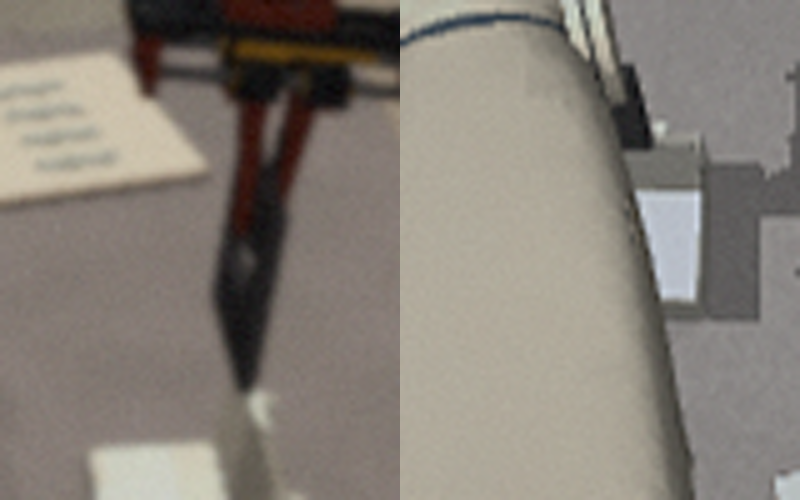

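```bash
python3 -c "
from h import *
o,R=st();p=o['ee_pos']
for L in (99,101,103):
  for yo in (-60,60):
    f=p+L*R[:,0]+yo*R[:,2]*-1*1.0
    u=np.array(pr('side',f));print(L,yo,f.round(1),((u-[235,50])*5).round(0))
"
```

```text
t 14.3 p [690.5 175.4 296.1] psi_y deg -0.19 tilt 8.59 x-axis [-0.149 -0.013 -0.989] F [ 0.78 -1.73 -4.12] M [-0.04 -0.24  0.  ] w 9.9
99 -60 [675.6 114.2 199. ] [245. 392.]
99 60 [675.8 234.2 197.4] [216. 297.]
101 -60 [675.4 114.1 197. ] [244. 395.]
101 60 [675.5 234.1 195.5] [216. 300.]
103 -60 [675.1 114.1 195.1] [244. 398.]
103 60 [675.2 234.1 193.5] [215. 303.]
```

Emit:
arm_command(deltas=[[0,0,0.03,0],[0,0,0.04,0],[0,0,0.04,0],[0,0,0.04,0],[0,0,0.04,0],[0,0,0.04,0],[0,0,0.04,0],[0,0,0.025,0.07],[0,0,0,0.06]])

```text
t: 15.2
ee_pos: [683.1, -129.0, 278.9]
orientation: [1.199, 1.255, -1.448]
ft_force: [1.3, 0.4, -2.9]
width: 10.1
```

```bash
python3 -c "
from h import *
o,R=st();f=o['ee_pos']+100*R[:,0];print('foot',f.round(1))
"
```

```text
t 15.2 p [ 683.1 -129.   278.9] psi_y deg -7.7 tilt 10.15 x-axis [-0.176 -0.012 -0.984] F [ 1.31  0.39 -2.92] M [-0.04 -0.27  0.04] w 10.1
foot [ 665.5 -130.2  180.4]
```

```bash
cat >> h.py <<'E'
BAY=np.array([685.6,-141.0]);YAW=-0.141
def foot(tx=None,ty=0,tz=None,L=100):
    o,R=st();f=o["ee_pos"]+L*R[:,0];c,s=np.cos(YAW),np.sin(YAW)
    A=np.array([[c,s],[-s,c]]);r=A@(f[:2]-BAY);print("foot in bay xy",r.round(1),"z-10:",round(f[2]-10,1),"yaw err deg",round(np.degrees(np.arctan2(R[1,1],R[0,1])-YAW),2))
    if tx is not None:
        w=np.r_[A.T@np.array([tx,ty])+BAY,tz+10]-f;print("tool delta",(R.T@w).round(1))
    return o,R
E
python3 -c "
from h import *
foot(-2,0,85)"
```

```text
t 15.2 p [ 683.1 -129.   278.9] psi_y deg -7.7 tilt 10.15 x-axis [-0.176 -0.012 -0.984] F [ 1.31  0.39 -2.92] M [-0.04 -0.27  0.04] w 10.1
foot in bay xy [-21.4   7.9] z-10: 170.4 yaw err deg 0.38
tool delta [81.  33.8  5.1]
```

Emit:
arm_command(deltas=[[0.015,0.008,0.002,0.006],[0.022,0.009,0.002,0],[0.022,0.009,0,0],[0.015,0.006,0,0],[0,0,0,0]])

```text
t: 15.7
ee_pos: [698.0, -138.4, 186.2]
orientation: [1.196, 1.263, -1.458]
ft_force: [-0.4, -0.4, -3.8]
width: 9.9
```

```bash
python3 -c "
from h import *
foot(-2,0,40);r=shot('17')
cv2.imwrite('pics/c17.png',cv2.cvtColor(np.hstack([up('s',r['side'],270,170,350,270,5),up('t',r['top'],255,120,335,220,5)]),cv2.COLOR_RGB2BGR))"
```

```text
t 15.7 p [ 698.  -138.4  186.2] psi_y deg -7.85 tilt 10.79 x-axis [-0.187 -0.009 -0.982] F [-0.41 -0.44 -3.84] M [-0.04 -0.3  -0.01] w 9.9
foot in bay xy [-6.5  0.7] z-10: 77.9 yaw err deg 0.22
tool delta [36.5 11.4 -0.5]
```

View pics/c17.png

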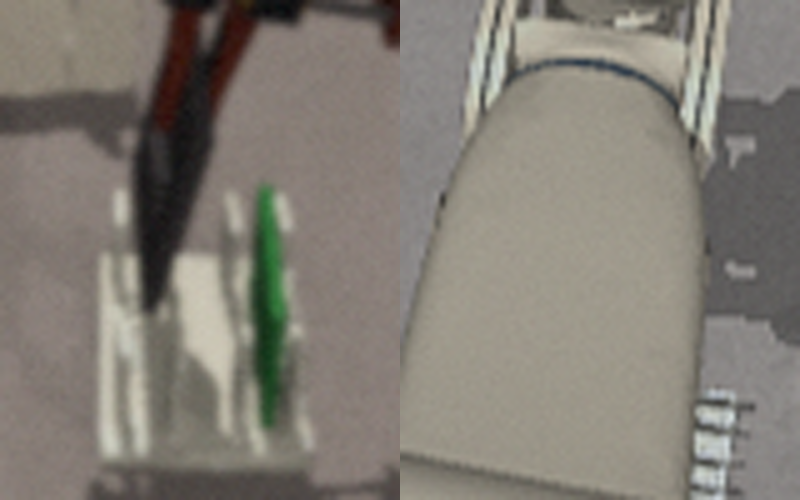

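Emit:
arm_command(deltas=[[0.01,0.005,0,0],[0.012,0.005,0,0],[0.01,0.002,0,0],[0.002,0,0,0]])

```text
t: 16.2
ee_pos: [709.5, -142.0, 163.6]
orientation: [1.2, 1.249, -1.447]
ft_force: [-5.7, 1.4, 3.5]
width: 9.7
```

```bash
python3 -c "
from h import *
foot(-2,0,40)
im=ctrl.get_image('side');cv2.imwrite('pics/c18.png',cv2.cvtColor(up('s',im,275,190,345,270,8)[:600],cv2.COLOR_RGB2BGR))"
```

```text
t 16.2 p [ 709.5 -142.   163.6] psi_y deg -7.79 tilt 9.95 x-axis [-0.172 -0.015 -0.985] F [-5.73  1.43  3.49] M [ 0.3   1.38 -0.04] w 9.7
foot in bay xy [ 7.  -1.5] z-10: 55.1 yaw err deg 0.28
tool delta [16.4 -6.3 -2.2]
```

View pics/c18.png

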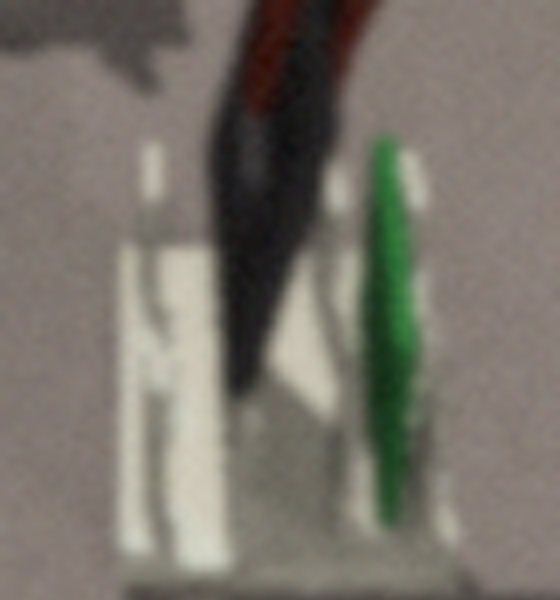

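Emit:
arm_command(deltas=[[-0.012,-0.004,-0.001,0],[-0.003,-0.005,0,0],[0,-0.002,0,0]])

```text
t: 16.55
ee_pos: [702.2, -139.3, 181.9]
orientation: [1.202, 1.246, -1.444]
ft_force: [0.5, -0.2, -4.0]
width: 9.9
```

```bash
python3 -c "
from h import *
foot(-2,0,40)"
```

```text
t 16.55 p [ 702.2 -139.3  181.9] psi_y deg -7.78 tilt 9.73 x-axis [-0.168 -0.016 -0.986] F [ 0.48 -0.17 -3.99] M [-0.   -0.3  -0.01] w 9.9
foot in bay xy [-0.2  0.1] z-10: 73.3 yaw err deg 0.3
tool delta [33.1  3.8 -1.2]
```

Emit:
arm_command(deltas=[[0,0.009,0,0],[0.008,0.003,0,0],[0.002,0,0,0],[0.002,0,0,0]])

```text
t: 16.95
ee_pos: [712.6, -141.1, 166.0]
orientation: [1.202, 1.247, -1.444]
ft_force: [0.7, -0.3, -3.2]
width: 10.0
```

```bash
python3 -c "
from h import *
foot(13,0,55)"
```

```text
t 16.95 p [ 712.6 -141.1  166. ] psi_y deg -7.76 tilt 9.73 x-axis [-0.168 -0.015 -0.986] F [ 0.73 -0.25 -3.2 ] M [ 0.01 -0.24 -0.03] w 10.0
foot in bay xy [10.3 -0.2] z-10: 57.4 yaw err deg 0.32
tool delta [ 2.   3.  -0.2]
```

Emit:
arm_command(deltas=[[0.003,0.001,0,0],[0.003,0,0,0],[0.003,0,0,0]])

```text
t: 17.25
ee_pos: [712.8, -141.5, 163.2]
orientation: [1.202, 1.246, -1.445]
ft_force: [-4.2, 1.2, 13.9]
width: 10.1
```

```bash
python3 -c "
from h import *
foot(13,0,55)"
```

```text
t 17.25 p [ 712.8 -141.5  163.2] psi_y deg -7.79 tilt 9.73 x-axis [-0.168 -0.015 -0.986] F [-4.24  1.25 13.85] M [ 0.53  1.61 -0.11] w 10.1
foot in bay xy [10.6 -0.5] z-10: 54.6 yaw err deg 0.29
tool delta [-0.8  2.4 -0.5]
```

Emit:
arm_command(deltas=[[-0.008,-0.004,0,0],[0,-0.006,0,0],[0,-0.002,0,0]])

```text
t: 17.55
ee_pos: [701.9, -139.6, 173.7]
orientation: [1.202, 1.246, -1.444]
ft_force: [-0.1, 1.0, -4.4]
width: 9.6
```

```bash
python3 -c "
from h import *
foot(-4,0,35)"
```

```text
t 17.55 p [ 701.9 -139.6  173.7] psi_y deg -7.78 tilt 9.69 x-axis [-0.168 -0.016 -0.986] F [-0.07  0.99 -4.41] M [-0.01 -0.3   0.02] w 9.6
foot in bay xy [-0.4 -0.3] z-10: 65.1 yaw err deg 0.3
tool delta [30.3  1.4 -1.4]
```

Emit:
arm_command(deltas=[[0.01,0,-0.001,0],[0.008,0,0,0],[0.005,0,0,0],[0.002,0,0,0]])

```text
t: 17.95
ee_pos: [696.1, -138.8, 144.9]
orientation: [1.201, 1.248, -1.446]
ft_force: [0.4, -0.4, -3.5]
width: 9.5
```

```bash
python3 -c "
from h import *
foot(-4,0,35)
im=ctrl.get_image('side');cv2.imwrite('pics/c19.png',cv2.cvtColor(up('s',im,275,190,345,270,8)[:600],cv2.COLOR_RGB2BGR))"
```

```text
t 17.95 p [ 696.1 -138.8  144.9] psi_y deg -7.79 tilt 9.83 x-axis [-0.17  -0.015 -0.985] F [ 0.41 -0.45 -3.47] M [-0.07 -0.25 -0.01] w 9.5
foot in bay xy [-6.5 -0.3] z-10: 36.4 yaw err deg 0.29
tool delta [ 0.9  2.7 -0.3]
```

View pics/c19.png

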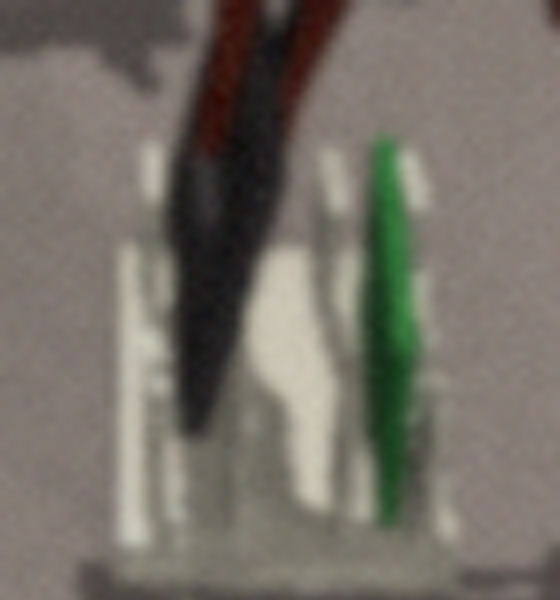

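Emit:
arm_command(deltas=[[0,-0.003,0,0],[0,-0.002,0,0],[0,-0.002,0,0],[0,-0.002,0,0]])

```text
t: 18.4
ee_pos: [692.9, -138.4, 146.9]
orientation: [1.21, 1.235, -1.436]
ft_force: [4.1, -0.9, -5.6]
width: 10.1
```

```bash
python3 -c "
from h import *
foot(-4,0,35)"
```

```text
t 18.4 p [ 692.9 -138.4  146.9] psi_y deg -7.87 tilt 8.98 x-axis [-0.155 -0.017 -0.988] F [ 4.06 -0.91 -5.58] M [-0.29 -1.56 -0.23] w 10.1
foot in bay xy [-8.3 -0.2] z-10: 38.2 yaw err deg 0.21
tool delta [ 2.5  4.7 -0.3]
```

Emit:
arm_command(deltas=[[0,-0.003,0,0],[0,-0.003,0,0],[0,-0.003,0,0],[0,-0.003,0,0],[0,-0.003,0,0],[0,-0.003,0,0],[0,-0.003,0,0],[0,-0.003,0,0]])

```text
t: 19.2
ee_pos: [687.4, -137.6, 154.7]
orientation: [1.236, 1.193, -1.402]
ft_force: [8.0, -1.1, -8.2]
width: 9.8
```

```bash
python3 -c "
from h import *
foot(-4,0,35)"
```

```text
t 19.2 p [ 687.4 -137.6  154.7] psi_y deg -7.99 tilt 6.16 x-axis [-0.105 -0.024 -0.994] F [ 8.01 -1.09 -8.21] M [-0.27 -2.3  -0.14] w 9.8
foot in bay xy [-8.7 -0.2] z-10: 45.3 yaw err deg 0.08
tool delta [ 9.7  5.7 -0.6]
```

Emit:
arm_command(deltas=[[0.003,-0.003,0,0],[0.002,-0.003,0,0],[0.002,-0.003,0,0],[0.002,-0.003,0,0],[0.002,-0.003,0,0],[0.002,-0.003,0,0],[0.001,-0.003,0,0],[0.001,-0.003,0,0]])

```text
t: 20.0
ee_pos: [682.1, -137.0, 154.6]
orientation: [1.263, 1.149, -1.365]
ft_force: [8.4, -0.7, -9.9]
width: 9.8
```

```bash
python3 -c "
from h import *
foot(-4,0,35)"
```

```text
t 20.0 p [ 682.1 -137.   154.6] psi_y deg -8.14 tilt 3.38 x-axis [-0.05  -0.031 -0.998] F [ 8.42 -0.67 -9.86] M [-0.29 -2.21 -0.1 ] w 9.8
foot in bay xy [-8.5 -0.3] z-10: 44.8 yaw err deg -0.06
tool delta [ 9.5  5.  -0.6]
```

Emit:
arm_command(deltas=[[0.002,-0.003,0,0],[0.002,-0.003,0,0],[0.002,-0.003,0,0],[0.002,-0.003,0,0],[0.001,-0.002,0,0],[0,0.004,0,0],[0,0.002,0,0],[0,0,0,0]])

```text
t: 20.8
ee_pos: [684.5, -137.4, 155.3]
orientation: [1.277, 1.126, -1.345]
ft_force: [0.4, 0.1, -3.3]
width: 10.3
```

```bash
python3 -c "
from h import *
foot(-3.5,0,2)
im=ctrl.get_image('side');cv2.imwrite('pics/c20.png',cv2.cvtColor(up('s',im,275,190,345,270,8)[:600],cv2.COLOR_RGB2BGR))"
```

```text
t 20.8 p [ 684.5 -137.4  155.3] psi_y deg -8.18 tilt 2.35 x-axis [-0.022 -0.035 -0.999] F [ 0.42  0.07 -3.31] M [ 0.03 -0.07 -0.03] w 10.3
foot in bay xy [-3.2 -0.4] z-10: 45.4 yaw err deg -0.1
tool delta [43.4  0.4 -2. ]
```

View pics/c20.png

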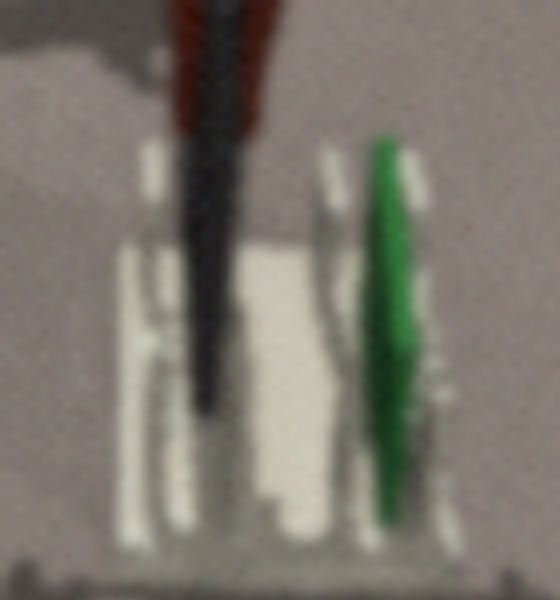

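Emit:
arm_command(deltas=[[0.01,0,0,0],[0.01,0,-0.001,0],[0.007,0,0,0],[0.004,0,0,0],[0.001,0,0,0]])

```text
t: 21.35
ee_pos: [682.1, -137.3, 118.8]
orientation: [1.275, 1.129, -1.348]
ft_force: [-0.2, -0.0, -2.8]
width: 9.8
```

```bash
python3 -c "
from h import *
foot(-3.5,0,2)"
```

```text
t 21.35 p [ 682.1 -137.3  118.8] psi_y deg -8.17 tilt 2.46 x-axis [-0.026 -0.034 -0.999] F [-0.17 -0.01 -2.8 ] M [-0.   -0.11 -0.04] w 9.8
foot in bay xy [-6.  -0.6] z-10: 8.8 yaw err deg -0.1
tool delta [ 6.8  2.7 -0.8]
```

Emit:
arm_command(deltas=[[0.002,0.002,0,0],[0.002,0.001,0,0],[0.001,0,0,0],[0.001,0,0,0]])

```text
t: 21.75
ee_pos: [685.6, -138.1, 112.3]
orientation: [1.275, 1.129, -1.347]
ft_force: [0.6, -1.2, -3.2]
width: 10.2
```

```bash
python3 -c "
from h import *
foot(-3.5,0,2)"
```

```text
t 21.75 p [ 685.6 -138.1  112.3] psi_y deg -8.18 tilt 2.44 x-axis [-0.025 -0.034 -0.999] F [ 0.57 -1.2  -3.16] M [ 0.02 -0.11 -0.01] w 10.2
foot in bay xy [-2.5 -0.9] z-10: 2.4 yaw err deg -0.1
tool delta [ 0.4 -1.  -0.9]
```

Not yet touching the floor; a few more small steps.

Emit:
arm_command(deltas=[[0.001,0,0,0],[0.001,0,0,0],[0.001,0,0,0]])

```text
t: 22.05
ee_pos: [685.8, -138.3, 109.7]
orientation: [1.275, 1.128, -1.347]
ft_force: [-0.1, -0.8, -3.8]
width: 9.8
```

```bash
python3 -c "
from h import *
foot(-3.5,0,2)
im=ctrl.get_image('side');cv2.imwrite('pics/c21.png',cv2.cvtColor(up('s',im,275,190,345,270,8)[:600],cv2.COLOR_RGB2BGR))"
```

```text
t 22.05 p [ 685.8 -138.3  109.7] psi_y deg -8.18 tilt 2.42 x-axis [-0.024 -0.034 -0.999] F [-0.06 -0.84 -3.83] M [-0.03 -0.07 -0.  ] w 9.8
foot in bay xy [-2.1 -1. ] z-10: -0.2 yaw err deg -0.1
tool delta [-2.2 -1.4 -0.9]
```

View pics/c21.png

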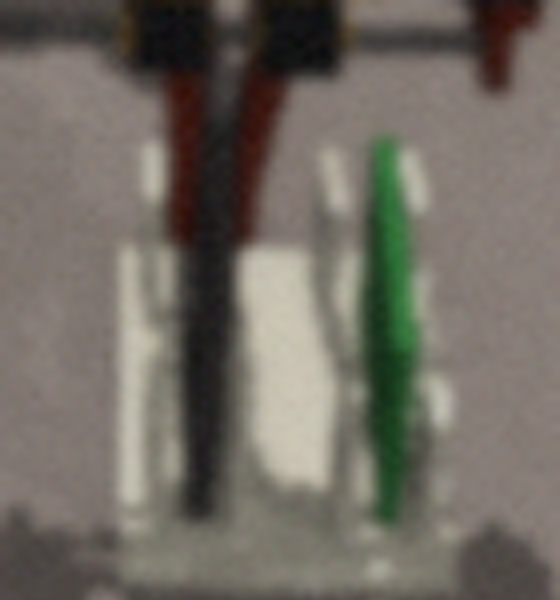

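Emit:
arm_command(deltas=[[0.001,-0.001,0,0],[0.001,0,0,0],[0.001,0,0,0]])

```text
t: 22.4
ee_pos: [685.6, -138.2, 109.5]
orientation: [1.276, 1.126, -1.345]
ft_force: [-2.9, 1.1, 5.6]
width: 9.8
```

Emit:
arm_command(deltas=[[0,0,0,0],[0,0,0,0],[0,0,0,0],[0,0,0,0],[0,0,0,0],[0,0,0,0]], hand=0.05)

```text
t: 23.0
ee_pos: [686.3, -138.5, 110.2]
orientation: [1.277, 1.124, -1.344]
ft_force: [-0.4, 0.1, 0.2]
width: 49.3
```

```bash
python3 -c "
from h import *
foot(-3.5,0,2)
im=ctrl.get_image('side');cv2.imwrite('pics/c22.png',cv2.cvtColor(up('s',im,275,190,345,270,8)[:600],cv2.COLOR_RGB2BGR))"
```

```text
t 23.0 p [ 686.3 -138.5  110.2] psi_y deg -8.18 tilt 2.34 x-axis [-0.02  -0.035 -0.999] F [-0.38  0.11  0.2 ] M [-0.06 -0.11 -0.02] w 49.3
foot in bay xy [-1.2 -1.2] z-10: 0.3 yaw err deg -0.1
tool delta [-1.7 -2.4 -1.1]
```

View pics/c22.png

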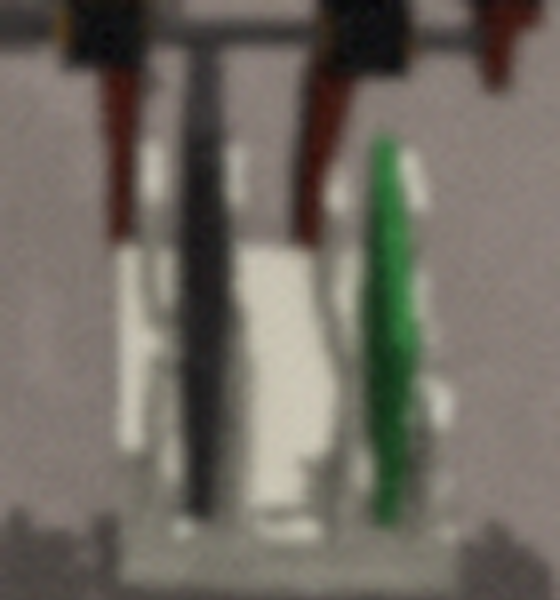

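Released; the plate stands between open fingers. Retreat straight up.

Emit:
arm_command(deltas=[[-0.01,0,0,0],[-0.03,0,0,0],[-0.04,0,0,0],[-0.04,0,0,0],[-0.04,0,0,0],[-0.02,0,0,0],[0,-0.03,0,0],[0,-0.04,0,0],[0,-0.04,0,0],[0,0,0,0]])

```text
t: 24.05
ee_pos: [578.2, -115.4, 305.2]
orientation: [1.279, 1.121, -1.341]
ft_force: [0.2, -0.7, 0.1]
width: 49.8
```

Emit:
arm_command(deltas=[[0,-0.04,-0.01,0],[0,-0.04,-0.03,0],[0,-0.03,-0.03,0],[0,0,-0.03,0],[0,0,0,0],[0,0,0,0],[0,0,0,0],[0,0,0,0]])

```text
t: 24.85
ee_pos: [484.8, 0.2, 307.7]
orientation: [1.285, 1.111, -1.334]
ft_force: [0.2, 0.1, -0.8]
width: 49.9
```

```bash
python3 -c "
from h import *
st();r=shot('23')
cv2.imwrite('pics/c23.png',cv2.cvtColor(np.hstack([up('s',r['side'],275,185,355,275,5),up('t',r['top'],250,130,330,220,5)]),cv2.COLOR_RGB2BGR))"
```

```text
t 24.85 p [4.848e+02 2.000e-01 3.077e+02] psi_y deg -8.28 tilt 2.16 x-axis [-0.005 -0.037 -0.999] F [ 0.21  0.08 -0.85] M [-0.01 -0.05  0.01] w 49.9
```

View pics/c23.png

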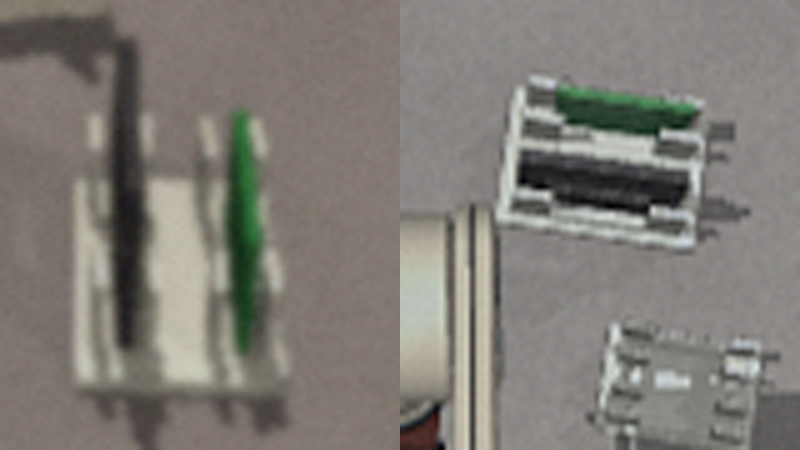

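View pics/top23.png

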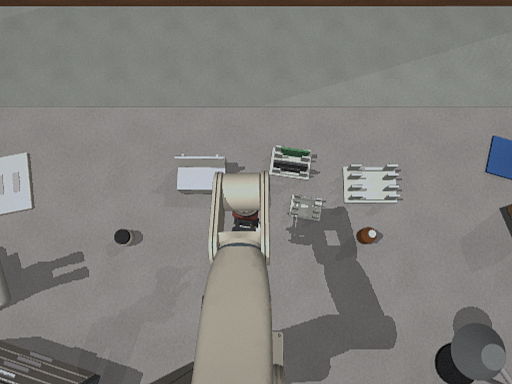

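```bash
python3 -c "
from h import *
c,s=np.cos(YAW),np.sin(YAW);A=np.array([[c,s],[-s,c]])
for p in [(518,148),(692,172)]:
    P=on('top',250+(p[0]-400+.5)/5-.5,130+(p[1]+.5)/5-.5,120);print(A@(P[:2]-BAY))
ctrl.close_job();print(ctrl.get_obs()['t'])"
```

```text
[ 3.6886184  65.08379894]
[  3.60098813 -57.33874319]
the job is handed in; nothing more can be done
the job is handed in; nothing more can be done
```

The insert is filed upright in the rack's empty near bay, same edge down, and I handed the job in after about 25 of the 69 seconds. The hand-in reports no verdict.

**What I did**
- **Tipping:** I pushed the insert's overhanging end with the open fingers and raised it through half-way. It ended up leaning on the backrest by itself, and I backed off.
- **Filing:** I took it by its top edge and carried it to the rack that holds the glass plate. I lowered it until I felt about 9 N of floor contact, released it and withdrew.

**What went wrong on the way**
- **Tool tilt:** The tool gradually tilted to nearly 11 degrees. I corrected it by drawing the insert's lower edge lightly (about 8 N) against the bay's near wall.
- **Missed lowering:** My first try at lowering it landed softly on the bay's far wall. I then rested it there once more on purpose, at about 17 N. Both were well below the 80 N limit.

**Last checks**
- **Insert:** It stands close to upright and untouched in the near bay, about 4 mm off centre along it (limit 20 mm).
- **Position across the slot:** The picture put the top edge about 4 mm off my estimate of the slot centre. Touching the near wall suggested that estimate was itself about 3.5 mm off. The two are not reconciled.
- **Other things:** The glass plate still stands in the far bay, and the bottle and jar look unmoved. The arm hid the slide box in the last picture, but I never went near it.

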